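# Make the reading lamp ready

## Task

Make the battery reading lamp on the desk ready for use. First press the free edge of its open battery cover down until it snaps shut under the spring clip; then take the lamp by the knob on top, pull its telescoping stem up until the lock button clicks out of the hole in the sleeve, and let go so that the stem stays up. Leave the other things on the desk where they are.

Things in the scene. Friction and masses are not known exactly. Their poses are not given: they have to be found in the camera images.
- lamp: the lamp's white plastic base, fixed to the desk; 180 (x) x 110 (y) x 34 mm high. Origin on the desk; z up; own x runs from the cover's clip end (x = -95 mm) to the sleeve end (x = +85 mm). The upright white square sleeve (34 x 34 mm, top at z = 130 mm) stands at x = +52 mm, y = 0. Battery well with three cells in the front half, under the cover.
- cover (a joint): grey battery cover, 70 x 86 x 5 mm, hinged along y at lamp x = 0, z = 37 mm; 0 = shut flat (top face at z = 39.5 mm), grows as the free edge rises; at the start 0.35 to 0.8 rad open; a stiff hinge holds it at any angle. A black spring clip (20 mm wide, top at z = 46 mm) stands in front of the middle of the free edge, at lamp x = -67 to -77 mm; the edge meets its nose at about 0.15 rad and needs about 5 to 12 N there to snap under it, then stays shut.
- cover_edge (a point): point in the middle of the cover's outer (upper) face, 12 mm inside the free edge and 58 mm from the hinge: press here. Its z is the outward normal of the face, its x points to the hinge. When shut it lies at lamp x = -58 mm, y = 0, z = 39.5 mm
- stem (a joint): telescoping stem sliding straight up out of the sleeve; 0 = fully down, locks at 0.100 m, end stop at 0.104 m. It weighs about 0.35 kg and pulls up with about 4 to 7 N; unlocked it sinks back down when let go
- stem_knob (a point): middle of the round grey knob on top of the stem, on the stem's axis (lamp x = +52 mm, y = 0); knob 26 mm across, 40 mm high (20 mm above and below this point), vertical. At the start 177 mm above the desk. Below it, 25 mm under this point, is the top of the aluminium light bar, 34 (lamp x) x 170 (lamp y) x 14 mm
- lock_button (a joint): spring button of the stem, 9 mm round; 0 = pressed in and hidden in the sleeve, 0.010 m = clicked fully out of the hole, 106 mm above the desk on the sleeve's side that faces the cover, where it stands 6 mm proud and holds the stem up
- mouse: pale computer mouse, 107 x 58 x 33 mm, beside the lamp; must not be moved; origin under its middle
- eraser: eraser, 22 x 52 x 12 mm, beside the lamp; must not be moved; origin under its middle
- tape_roll: roll of paper tape lying flat, 93 mm across, 19 mm high, behind the lamp; must not be moved; origin under its middle
- tumbler: clear drinking glass, 77 mm across, 84 mm high, behind the lamp; must not be moved; origin under its middle

How it is judged:
By the outcome, as a careful person would: the job done as asked, in the order asked, and still so for the second after the job is handed in, with the robot touching nothing.
It also fails if it takes over 48 s, if anything falls off the work surface, if the arm or the gripper's body presses on something with over 40 N, if the wrist force passes 120 N, or if a joint passes its speed limit or range.

## Robot

A 6-joint arm with a two-finger parallel gripper is mounted at the origin on the work surface; the furniture and walls round the work are solid. World frame = base frame: x ahead of the robot, y to its left, z up, the work surface at z = 0. Lengths are in mm, angles in rad, forces in N, time in s.
With the tool pointing down it reaches from about 275 to 750 mm from the base axis. Payload 10.2 kg.
Tool frame: the origin (TCP) lies at the very end of the fingers, on their centre line; the grasp point (between the pads) lies 19 mm behind it; z points along the fingers, y is the line along which they close (so a half turn about z gives the same grasp; the last joint's range is limited). The gripper opens to 85 mm and grips with 20 to 120 N. Pads are 22 mm wide; open, the fingers measure 114 mm over their backs; the gripper's body (76 mm by 85 mm) begins 54 mm behind the grasp point. The pads swing forward as they close: fully open they stand 13 mm farther back than shut.
Start: joints at [-1.41, 0.313, 1.498, -0, 1.331, -0.223], TCP at [196.572, -486.816, 207.194] pointing down, gripper open.
Joint ranges: [-2.94, 2.94], [-0.97, 2.17], [0.19, 2.56], [-1.23, 4.37], [0.02, 3.11], [-2.88, 2.88]. Speed limits (rad/s): [2.39, 2.39, 3.01, 3.14, 3.14, 3.14].

## Interface

Orientations are given as a unit quaternion [w, x, y, z].
In Python, from rig import telemetry, optics, ctrl gives the robot as it stands.
- The arm moves only by the tool servo_tool, never from a script. Its argument "deltas" is a list of rows, each a list of 3 entries, a list of its own where there are three numbers: the shift along the tool's x, y, z in units of 20 cm (1.0 is 20 cm), then the turn, a rotation vector about the tool's x, y, z in units of 90 degrees (1.0 is 90 degrees), then the opening, from 0 (shut) to 1 (fully open). A call has 1 to 8 rows; each row shifts and turns the commanded pose from where the row before left it, along the tool's axes as they then stand; what a row does not reach is not made up. A row lasts 1/10 s, in which the tool goes at most 50 mm and 8.59 degrees, less where a joint would pass 70% of its speed; a pose out of reach is approached as far as the arm can. A call with a number of a shift or a turn outside -1 to 1 is refused whole. A call with a gripper value outside its range is refused whole. The fingers move at their own pace and stop on an object; "squeeze" is the grip in N (left out, the last holds). Time passes only in rows, so rows that do not move let the fingers close. It gives the time, the measured TCP pose, the force, the opening and the grip force at its end, in the units of the state.
- telemetry.sense(): the state, without advancing time (a new reading comes with each control period).
- optics.capture(name): name is "scene" or "side" or "wrist"; returns the picture (400x640x3 uint8, blue, green, red); there is no depth.
- optics.camera_model(name): a dict with "vfov" (degrees; the focal length in pixels is half the picture's height over the tangent of half this angle, whatever the lens; pixels are square), "cx", "cy" (the principal point, pixels), "dist" ([k1, k2, p1, p2, k3] as OpenCV has them; the pictures are not rectified), "R" (3x3) and "t" (3): a world point X has camera coordinates R X + t; the wrist camera has in their place "mount" (4x4, takes a point from camera to tool coordinates, whose origin is the TCP and whose axes are the flange's). Camera axes: x right, y down, z forward; pixel columns grow to the right and rows downward; lengths in mm; the calibration is good to about 2 mm. A picture is of the moment at which its call begins: read the wrist's pose just before it. camera_model takes no time and is no camera call.
- ctrl.finish_job(): hands the job in; it is judged then, once.
The state is a dict: "time_s": time; "joints": joint angles; "dq": joint speeds; "tau": joint torques, N m; "eef_pos": TCP position; "ee_rot": TCP orientation; "force": force on the tool from outside, world axes, zero at the start; "wrist_torque": the same for the moment, N m; "grip_width": opening from 0.0 (shut) to 1.0 (fully open); "grip_force": force on a finger pad.
Only numpy, scipy, OpenCV 4.12 (cv2) and the standard library are available. Lean on these libraries where they do the work, as an engineer would, in place of code of your own. Each camera call takes 0.05 s, during which the arm holds its last target. There are 200 camera calls.

## Working session

There is one attempt and no reset: what is moved stays moved. The work goes in short steps, Python scripts to look and compute and a tool call to move; the robot and the scene stay as the last step left them, time stands still between calls to the robot, and variables do not carry over. Pictures are saved under pics/ and viewed, at most 10 in all, crops included, and the job is handed in when it is done.

Besides the shell and the picture viewer there is one more tool, called after "Request:" by a JSON object that holds its "name" and its "arguments", one argument or row to a line. servo_tool: Moves the arm, as the interface text tells. Its arguments: {"type":"object","properties":{"deltas":{"type":"array"},"squeeze":{"type":"number"}},"required":["deltas"]}

```bash
mkdir -p pics; cat > h.py <<'E'
import numpy as np, cv2
from rig import telemetry, optics, ctrl
def K(m):
    f=200/np.tan(np.radians(m["vfov"])/2); return np.array([[f,0,m["cx"]],[0,f,m["cy"]],[0,0,1]])
def ray(m,uv):
    d=cv2.undistortPoints(np.array([[uv]],float),K(m),np.array(m["dist"],float))[0,0]
    R=np.array(m["R"]);t=np.array(m["t"]); d=R.T@np.array([d[0],d[1],1]); return -R.T@t, d/np.linalg.norm(d)
def onz(m,uv,z):
    o,d=ray(m,uv); return o+d*(z-o[2])/d[2]
def proj(m,X):
    R=np.array(m["R"]);p,_=cv2.projectPoints(np.array(X,float).reshape(-1,3),cv2.Rodrigues(R)[0],np.array(m["t"],float),K(m),np.array(m["dist"],float)); return p[:,0]
def tri(ms,uvs):
    A=0;b=0
    for m,u in zip(ms,uvs):
        o,d=ray(m,u);P=np.eye(3)-np.outer(d,d);A=A+P;b=b+P@o
    return np.linalg.solve(A,b)
E
python3 - <<'E'
from h import *
print(telemetry.sense())
for n in("scene","side"):
    cv2.imwrite(f"pics/{n}0.png",optics.capture(n)); m=optics.camera_model(n); print(n,m, ray(m,(320,200)))
E
```

```text
{'time_s': 0.0, 'joints': array([-1.41038423e+00,  3.13465124e-01,  1.49847860e+00,  2.26208342e-05,
        1.33101212e+00, -2.23380414e-01]), 'dq': array([ 0.00058654,  0.0009839 , -0.00048502, -0.00042527, -0.00032545,
       -0.00116764]), 'tau': array([-1.02785958e-03, -4.12269330e+01, -2.59742439e+01, -2.51532128e-04,
        4.15190763e-03,  1.89832043e-07]), 'eef_pos': array([ 196.53485379, -486.49553566,  206.61173962]), 'ee_rot': array([-6.80909628e-04,  9.81644631e-01,  1.90717995e-01,  3.24353849e-05]), 'force': array([ 0.45230943,  0.26593913, -0.0189182 ]), 'wrist_torque': array([0.01581338, 0.0216698 , 0.05254611]), 'grip_force': 0.0, 'grip_width': 1.0017601603818866}
scene {'vfov': 53.04581446985108, 'cx': 317.0647730079101, 'cy': 201.6294227185016, 'dist': array([-0.00593695,  0.        ,  0.        ,  0.        ,  0.        ]), 'R': array([[-0.75261133, -0.65846304,  0.00161629],
       [-0.50140948,  0.57150745, -0.64959046],
       [ 0.42680759, -0.48969957, -0.76028259]]), 't': array([502.28841668, 385.62239878, 707.82895163])} (array([269.27591059, 456.97581548, 787.83481821]), array([ 0.42331894, -0.49682889, -0.75760289]))
side {'vfov': 45.33981878648531, 'cx': 312.0730190001572, 'cy': 191.45918699830133, 'dist': array([0.02178297, 0.        , 0.        , 0.        , 0.        ]), 'R': array([[ 0.85960553, -0.51085915, -0.01006272],
       [-0.33174447, -0.54302029, -0.77141077],
       [ 0.38861799,  0.66644722, -0.63625794]]), 't': array([-535.07820686,  316.96272663,  744.15890264])} (array([ 275.91327809, -597.17503937,  712.60112632]), array([ 0.39681395,  0.64811226, -0.64999168]))
```

View pics/scene0.png

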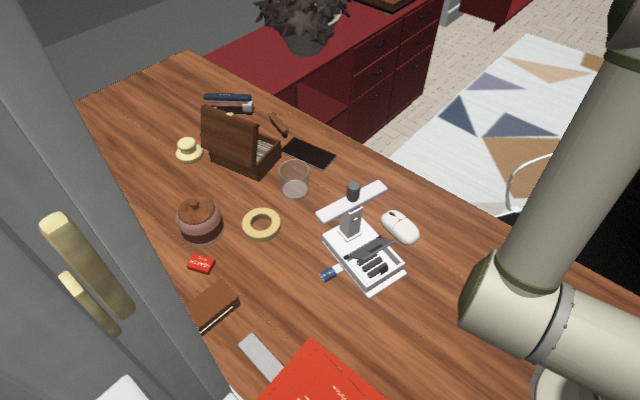

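View pics/side0.png

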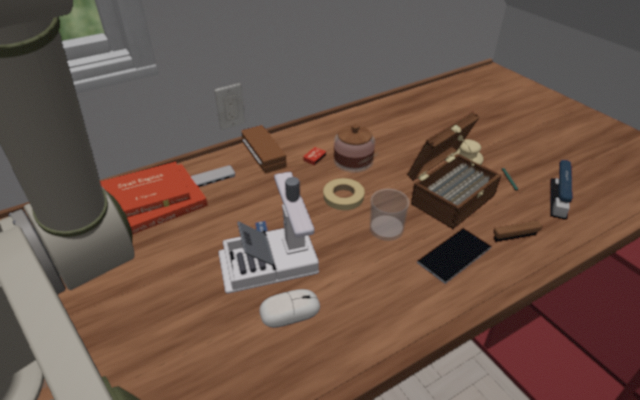

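The scene view shows the lamp around (360,240), with the knob at (353,191), the cover at (370,248) and the mouse at (400,227). In the side view the knob is at (293,189), the cover at (256,243) and the base at (268,260). I'll enlarge both views to get precise pixels.

```bash
python3 - <<'E'
import cv2,numpy as np
a=cv2.imread("pics/scene0.png")[170:300,305:425];b=cv2.imread("pics/side0.png")[165:295,210:330]
a=cv2.resize(a,None,fx=3.3,fy=3.3,interpolation=cv2.INTER_CUBIC);b=cv2.resize(b,None,fx=3.3,fy=3.3,interpolation=cv2.INTER_CUBIC)
for im,(u0,v0) in((a,(305,170)),(b,(210,165))):
    for k in range(0,130,20):
        cv2.putText(im,str(u0+k),(int(k*3.3),10),0,.35,(0,0,255));cv2.putText(im,str(v0+k),(0,int(k*3.3)+5),0,.35,(0,0,255))
        cv2.line(im,(int(k*3.3),12),(int(k*3.3),18),(0,0,255));cv2.line(im,(26,int(k*3.3)),(32,int(k*3.3)),(0,0,255))
cv2.imwrite("pics/crop0.png",np.hstack([a,b]))
E
```

```text
(no output)
```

View pics/crop0.png

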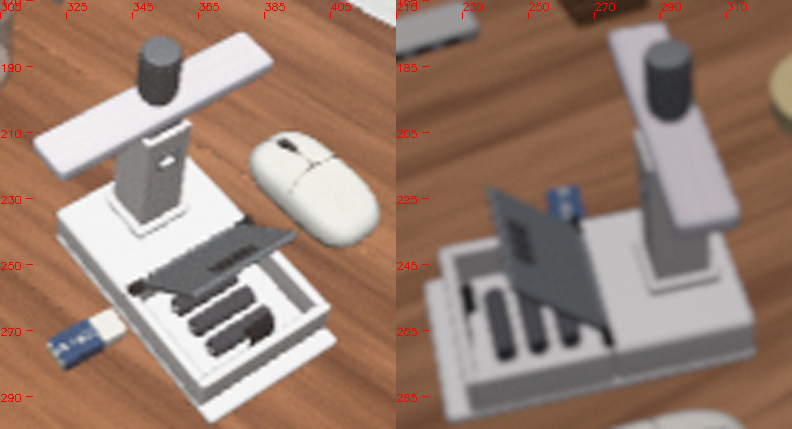

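```bash
python3 - <<'E'
from h import *
ms=optics.camera_model("scene");md=optics.camera_model("side")
S=lambda p:(305+p[0]/3.3,170+p[1]/3.3); D=lambda p:(210+p[0]/3.3,165+p[1]/3.3)
r=lambda v:np.round(v,1)
print("knob top tri",r(tri([ms,md],[S((161,46)),D((272,50))])), r(onz(ms,S((161,46)),197)), r(onz(md,D((272,50)),197)))
for n,m,f,ps in(("sc bar",ms,S,[(34,138),(60,173),(273,60),(241,32)]),("sd bar",md,D,[(212,33),(268,25),(342,212),(284,226)])):
    P=np.array([onz(m,f(p),152) for p in ps]);print(n,r(P),r(P.mean(0)))
for n,m,f,ps in(("sc base",ms,S,[(57,213),(328,308),(198,380)]),("sd base",md,D,[(358,322),(326,208),(76,383),(46,245)])):
    print(n,r(np.array([onz(m,f(p),34) for p in ps])))
for a in(((297,235),(119-25,187)),((297,235),(119,290)),((152,297),(94,187))):
    print("cover free",a,r(tri([ms,md],[S(a[0]),D(a[1])])))
print("hinge", r(onz(md,D((184,222)),37)),r(onz(md,D((214,333)),37)),r(onz(ms,S((130,288)),37)),r(onz(ms,S((245,220)),37)))
E
```

```text
knob top tri [578.2 -10.  194.4] [576.2  -7.7 197. ] [577.4 -12.6 197. ]
sc bar [[610.9  70.4 152. ]
 [581.   80.5 152. ]
 [537.1 -81.4 152. ]
 [567.4 -88.2 152. ]] [574.1  -4.7 152. ]
sd bar [[581.7  70.7 152. ]
 [613.2  60.4 152. ]
 [569.6 -97.1 152. ]
 [539.4 -90.5 152. ]] [576.  -14.1 152. ]
sc base [[617.5  38.8  34. ]
 [431.9 -20.9  34. ]
 [464.7  78.7  34. ]]
sd base [[593.  -73.9  34. ]
 [624.8  16.4  34. ]
 [437.  -31.5  34. ]
 [464.3  76.6  34. ]]
cover free ((297, 235), (94, 187)) [465.2   6.1 129.7]
cover free ((297, 235), (119, 290)) [469.3 -24.2  82. ]
cover free ((152, 297), (94, 187)) [504.4  71.2  72.2]
hinge [543.1  48.1  37. ] [517.7 -41.1  37. ] [539.3  55.   37. ] [513.9 -41.1  37. ]
```

Request:
{"name": "servo_tool", "arguments": {
  "deltas": [
    [[0.14, -0.1126, 0], [0, 0, 0], 0],
    [[0.14, -0.1126, 0], [0, 0, 0], 0],
    [[0.14, -0.1126, 0], [0, 0, 0], 0],
    [[0.14, -0.1126, 0], [0, 0, 0], 0],
    [[0.14, -0.1126, 0], [0, 0, 0], 0],
    [[0.14, -0.1126, 0], [0, 0, 0], 0],
    [[0.14, -0.1126, 0], [0, 0, 0], 0],
    [[0.14, -0.1126, 0], [0, 0, 0], 0]
  ]
}}

```text
time_s: 0.9
eef_pos: [337.2, -234.4, 207.0]
ee_rot: [-0.0, 0.982, 0.191, -0.0]
force: [0.8, -0.6, 0.0]
grip_width: 0.0
grip_force: 0.0
```

Request:
{"name": "servo_tool", "arguments": {
  "deltas": [
    [[0.14, -0.1126, 0], [0, 0, 0], 0],
    [[0.14, -0.1126, 0], [0, 0, 0], 0],
    [[0.14, -0.1126, 0], [0, 0, 0], 0],
    [[0.14, -0.1126, 0], [0, 0, 0], 0],
    [[0.14, -0.1126, 0], [0, 0, 0], 0],
    [[0.14, -0.1126, 0], [0, 0, 0], 0],
    [[0.14, -0.1126, 0], [0, 0, 0], 0],
    [[0.14, -0.1126, 0], [0, 0, 0], 0]
  ]
}}

```text
time_s: 1.7
eef_pos: [477.5, 16.6, 207.0]
ee_rot: [-0.0, 0.982, 0.191, -0.0]
force: [0.1, 0.4, 0.2]
grip_width: -0.0
grip_force: 0.0
```

Request:
{"name": "servo_tool", "arguments": {
  "deltas": [
    [[0, 0, 0], [0, 0, 0.08], 0],
    [[0, 0, 0], [0, 0, 0.08], 0],
    [[0, 0, 0], [0, 0, 0.08], 0],
    [[0, 0, 0], [0, 0, 0.08], 0],
    [[0, 0, 0], [0, 0, 0.085], 0],
    [[0, 0, 0], [0, 0, 0], 0],
    [[0, 0, 0], [0, 0, 0], 0]
  ]
}}

```text
time_s: 2.4
eef_pos: [477.0, 15.1, 207.0]
ee_rot: [-0.0, 0.992, -0.124, -0.0]
force: [-0.6, 0.7, 0.8]
grip_width: -0.003
grip_force: 0.0
```

```bash
python3 - <<'E'
from h import *
s=telemetry.sense(); print(s["time_s"],s["eef_pos"],s["ee_rot"],s["joints"])
m=optics.camera_model("wrist");print(m)
im=optics.capture("wrist")
cv2.imwrite("pics/w1.png",im)
from scipy.spatial.transform import Rotation as Ro
q=s["ee_rot"];R=Ro.from_quat([*q[1:],q[0]]).as_matrix();M=np.array(m["mount"])
Rc=(R@M[:3,:3]).T; t=-Rc@(R@M[:3,3]+s["eef_pos"]); m["R"]=Rc;m["t"]=t
import pickle;pickle.dump(m,open("w1.pkl","wb"))
lx=np.array([.968,-.25,0]);ly=np.array([.25,.968,0]);o=np.array([526.2,3,0])
L=lambda x,y,z:o+x*lx+y*ly+np.array([0,0,z])
for p in [(-72,0,46),(-67,-10,46),(0,43,37),(0,-43,37),(-95,55,0),(-95,-55,0),(-51,43,88),(-51,-43,88)]: print(p,np.round(proj(m,L(*p))))
E
```

```text
2.4 [476.9820671   15.06433433 207.04386404] [-2.78203828e-05  9.92265076e-01 -1.24136977e-01 -1.70421543e-04] [-2.14625139e-01  2.07697332e-01  1.63500648e+00  2.56640434e-05
  1.29923331e+00  1.60508037e+00]
{'vfov': 63.382998499871505, 'cx': 318.9025326609472, 'cy': 205.79382320504692, 'dist': array([-0.06274158,  0.        ,  0.        ,  0.        ,  0.        ]), 'mount': array([[-1.33117590e-04, -9.45701408e-01, -3.25036658e-01,
         8.34084806e+01],
       [ 9.99999987e-01, -1.56605861e-04,  4.61018595e-05,
        -2.35586863e-01],
       [-9.45012389e-05, -3.25036647e-01,  9.45701416e-01,
        -1.65494048e+02],
       [ 0.00000000e+00,  0.00000000e+00,  0.00000000e+00,
         1.00000000e+00]])}
(-72, 0, 46) [[318. 199.]]
(-67, -10, 46) [[328. 195.]]
(0, 43, 37) [[276. 129.]]
(0, -43, 37) [[361. 129.]]
(-95, 55, 0) [[273. 205.]]
(-95, -55, 0) [[364. 206.]]
(-51, 43, 88) [[272. 191.]]
(-51, -43, 88) [[365. 191.]]
```

View pics/w1.png

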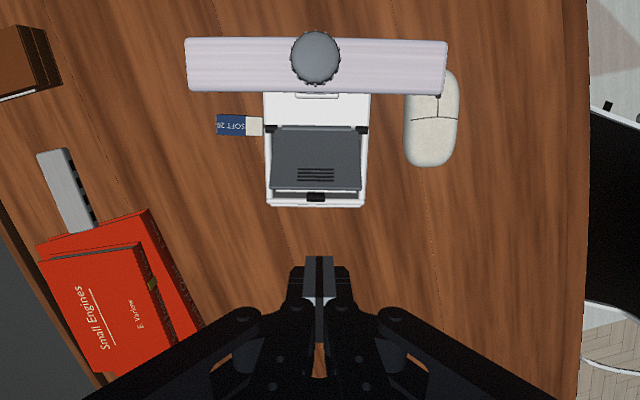

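The wrist view shows the clip at (316,197), predicted (318,199), and the hinge line at row 129–130, predicted 129. The lamp pose holds to about 1–2 mm, so I'll descend and press.

Request:
{"name": "servo_tool", "arguments": {
  "deltas": [
    [[0, 0, 0.18], [0, 0, 0], 0],
    [[0, 0, 0.18], [0, 0, 0], 0],
    [[0, 0, 0.17], [0, 0, 0], 0],
    [[0, 0, 0.03], [0, 0, 0], 0],
    [[0, 0, 0.03], [0, 0, 0], 0],
    [[0, 0, 0.03], [0, 0, 0], 0],
    [[0, 0, 0.03], [0, 0, 0], 0],
    [[0, 0, 0.03], [0, 0, 0], 0]
  ]
}}

```text
time_s: 3.25
eef_pos: [477.5, 15.0, 71.5]
ee_rot: [0.0, 0.992, -0.126, 0.001]
force: [0.1, -0.2, 0.1]
grip_width: -0.003
grip_force: 0.0
```

Request:
{"name": "servo_tool", "arguments": {
  "deltas": [
    [[0, 0, 0.03], [0, 0, 0], 0],
    [[0, 0, 0.03], [0, 0, 0], 0],
    [[0, 0, 0.02], [0, 0, 0], 0],
    [[0, 0, 0.01], [0, 0, 0], 0]
  ]
}}

```text
time_s: 3.65
eef_pos: [476.9, 15.1, 52.8]
ee_rot: [-0.0, 0.992, -0.126, -0.0]
force: [0.1, -1.2, 0.8]
grip_width: 0.002
grip_force: 0.2
```

```bash
python3 - <<'E'
from h import *
a=optics.capture("side")[180:290,190:340];b=optics.capture("wrist")[100:330,220:420]
a=cv2.resize(a,(560,410),interpolation=cv2.INTER_CUBIC)
b=cv2.resize(b,None,fx=410/230,fy=410/230)[:, :235+120]
cv2.imwrite("pics/c2.png",np.hstack([a,b[:, :240]]) if 0 else np.hstack([cv2.resize(a,(430,316)),cv2.resize(b,(355,316))]))
E
```

```text
(no output)
```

View pics/c2.png

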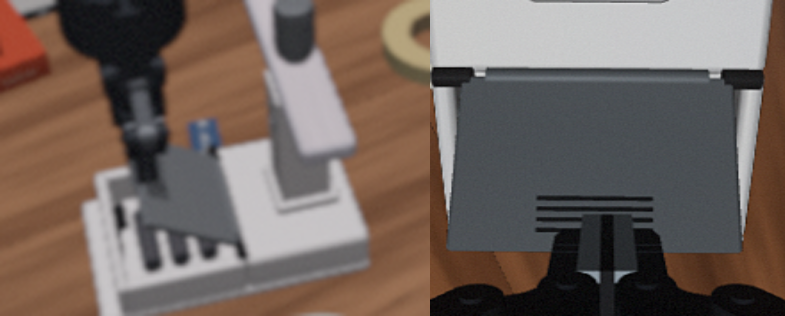

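The fingertips rest on the cover face near the ribs by the free edge, and the cover is partly lowered. I'll carry on in small steps.

Request:
{"name": "servo_tool", "arguments": {
  "deltas": [
    [[0, 0, 0.02], [0, 0, 0], 0],
    [[0, 0, 0.01], [0, 0, 0], 0],
    [[0, 0, 0.01], [0, 0, 0], 0]
  ]
}}

```text
time_s: 4.05
eef_pos: [477.1, 15.1, 45.0]
ee_rot: [-0.0, 0.992, -0.126, 0.0]
force: [0.5, -1.1, 0.3]
grip_width: 0.001
grip_force: 0.1
```

Request:
{"name": "servo_tool", "arguments": {
  "deltas": [
    [[0, 0, 0.01], [0, 0, 0], 0],
    [[0, 0, 0.01], [0, 0, 0], 0],
    [[0, 0, 0], [0, 0, 0], 0]
  ]
}}

```text
time_s: 4.35
eef_pos: [476.9, 15.1, 41.0]
ee_rot: [-0.0, 0.992, -0.126, -0.0]
force: [0.7, -0.2, -0.3]
grip_width: 0.0
grip_force: 0.0
```

Request:
{"name": "servo_tool", "arguments": {
  "deltas": [
    [[0, 0, 0.01], [0, 0, 0], 0],
    [[0, 0, 0], [0, 0, 0], 0]
  ]
}}

```text
time_s: 4.55
eef_pos: [477.0, 15.1, 39.0]
ee_rot: [-0.0, 0.992, -0.126, -0.0]
force: [-0.2, -0.3, 0.6]
grip_width: 0.001
grip_force: 0.0
```

Request:
{"name": "servo_tool", "arguments": {
  "deltas": [
    [[0, 0, 0.005], [0, 0, 0], 0],
    [[0, 0, 0.005], [0, 0, 0], 0]
  ]
}}

```text
time_s: 4.75
eef_pos: [477.1, 15.0, 37.2]
ee_rot: [0.0, 0.992, -0.126, 0.0]
force: [0.5, 0.7, 0.9]
grip_width: 0.0
grip_force: 0.1
```

```bash
python3 - <<'E'
from h import *
a=optics.capture("side")[180:290,190:340];b=optics.capture("wrist")[100:330,220:420]
cv2.imwrite("pics/c3.png",np.hstack([cv2.resize(a,(430,316),interpolation=cv2.INTER_CUBIC),cv2.resize(b,(355,316))]))
E
```

```text
(no output)
```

View pics/c3.png

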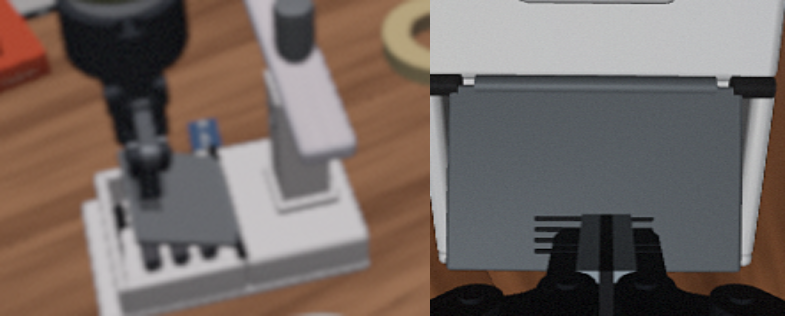

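The cover is still roughly 0.3 rad open, with its free edge at about z = 59 mm, although the TCP reads 37 mm. I'll check where the fingertip really is.

```bash
python3 - <<'E'
from h import *
m=optics.camera_model("side");lx=np.array([.968,-.25,0]);ly=np.array([.25,.968,0]);o=np.array([526.2,3,0])
for z in(37,45,54,70): 
    p=proj(m,[477,15,z])[0];print(z,p,"crop",(p-[190,180])*2.87)
L=lambda x,y,z:o+x*lx+y*ly+np.array([0,0,z])
for th in(.0,.15,.33,.5):
  for y in(-43,43):
    p=proj(m,L(-70*np.cos(th),y,39+70*np.sin(th)))[0];print(th,y,"crop",(p-[190,180])*2.87)
s=telemetry.sense();print(s["force"],s["tau"],s["wrist_torque"])
im=optics.capture("side")[215:280,215:285]
m2=optics.capture("scene")[225:290,330:400]
cv2.imwrite("pics/c4.png",np.hstack([cv2.resize(x,(390,362),interpolation=cv2.INTER_CUBIC) for x in(im,m2)]))
E
```

```text
37 [242.4471206  255.30472681] crop [150.52323612 216.12456594]
45 [242.01769441 252.41301077] crop [149.29078295 207.8253409 ]
54 [241.52870798 249.12126996] crop [147.8873919 198.3780448]
70 [240.6436439  243.16606496] crop [145.34725798 181.28660642]
0.0 -43 crop [131.52433024 267.34124434]
0.0 43 crop [111.32527483 175.07523825]
0.15 -43 crop [130.93250975 256.12175575]
0.15 43 crop [110.62951363 163.99210466]
0.33 -43 crop [133.50536566 242.08185137]
0.33 43 crop [112.86396619 150.2217638 ]
0.5 -43 crop [139.217229   228.65605077]
0.5 43 crop [118.04365211 137.14888999]
[ 0.71916939 -0.55798052  0.03023654] [ 7.62029526e-05 -3.98273134e+01 -1.93288404e+01 -4.84991051e-05
 -1.84854667e-02 -1.37131565e-04] [-0.12974989  0.04288599  0.01717513]
```

View pics/c4.png

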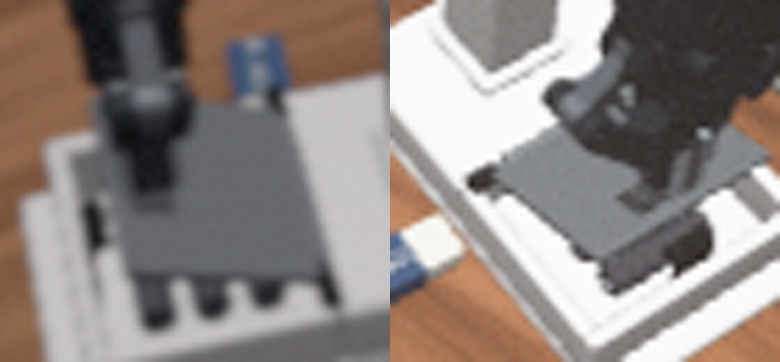

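The side view shows the cover at about 0.33 rad, with its near free corner at crop (135,243). The visible fingertip meets it about 16 mm above the reported TCP, so the pressing surface is higher than the TCP. I'll keep pressing in small steps and watch the force.

Request:
{"name": "servo_tool", "arguments": {
  "deltas": [
    [[0, 0, 0.01], [0, 0, 0], 0],
    [[0, 0, 0.01], [0, 0, 0], 0],
    [[0, 0, 0.01], [0, 0, 0], 0]
  ]
}}

```text
time_s: 5.25
eef_pos: [477.0, 15.1, 31.0]
ee_rot: [-0.0, 0.992, -0.126, -0.0]
force: [-0.1, 0.1, -0.0]
grip_width: 0.001
grip_force: 0.1
```

```bash
python3 - <<'E'
from h import *
s=telemetry.sense();print(s["force"],s["wrist_torque"],s["eef_pos"])
a=optics.capture("side")[180:290,190:340];b=optics.capture("wrist")[100:330,220:420]
cv2.imwrite("pics/c5.png",np.hstack([cv2.resize(a,(430,316),interpolation=cv2.INTER_CUBIC),cv2.resize(b,(355,316))]))
# free edge row in wrist: column profile away from the fingers
w=optics.capture("wrist")
print([ (r,w[r,250].tolist()) for r in range(285,330,3)])
E
```

```text
[-0.12356948  0.06579494 -0.04590119] [0.0264028  0.01222418 0.01465093] [477.00978476  15.06289464  30.99297041]
[(285, [107, 104, 94]), (288, [107, 103, 95]), (291, [107, 102, 96]), (294, [104, 100, 91]), (297, [108, 105, 102]), (300, [37, 63, 99]), (303, [22, 40, 71]), (306, [27, 34, 52]), (309, [21, 20, 19]), (312, [13, 12, 10]), (315, [18, 18, 18]), (318, [6, 13, 10]), (321, [11, 12, 14]), (324, [17, 14, 17]), (327, [17, 11, 14])]
```

```bash
cat >> h.py <<'E'
from scipy.spatial.transform import Rotation as Ro
lx=np.array([.968,-.25,0]);ly=np.array([.25,.968,0]);O=np.array([526.2,3,0])
L=lambda x,y,z:O+x*lx+y*ly+np.array([0,0,z])
def wrist():
    s=telemetry.sense();m=optics.camera_model("wrist");im=optics.capture("wrist")
    q=s["ee_rot"];R=Ro.from_quat([*q[1:],q[0]]).as_matrix();M=np.array(m["mount"])
    m["R"]=(R@M[:3,:3]).T;m["t"]=-m["R"]@(R@M[:3,3]+s["eef_pos"]);return s,m,im
def cover():
    s,m,im=wrist();out=[]
    I=im.astype(int);g=(I.max(2)-I.min(2)<22)&(I.max(2)>70)&(I.max(2)<160)
    ths=np.arange(-.05,.9,.005)
    for y in(35,-35):
        P=np.array([L(-70*np.cos(t)+2.5*np.sin(t),y,37+70*np.sin(t)+2.5*np.cos(t)) for t in ths]);p=proj(m,P)
        c=int(np.median(p[:,0]));col=g[:,c-1:c+2].all(1)
        r=200
        while r<399 and col[r:r+3].any(): r+=1
        out.append((c,r,round(float(ths[np.argmin(abs(p[:,1]-r))]),3)))
    return np.round(s["eef_pos"],1),np.round(s["force"],1),out
E
python3 -c "
from h import *
print(cover())"
```

```text
(array([477. ,  15.1,  31. ]), array([ 0.1,  0.3, -0.6]), [(244, 300, 0.22), (391, 301, 0.24)])
```

Request:
{"name": "servo_tool", "arguments": {
  "deltas": [
    [[0, 0, 0.01], [0, 0, 0], 0],
    [[0, 0, 0.01], [0, 0, 0], 0]
  ]
}}

```text
time_s: 5.65
eef_pos: [477.1, 15.0, 27.1]
ee_rot: [0.0, 0.992, -0.126, 0.0]
force: [0.3, 0.6, 0.4]
grip_width: 0.0
grip_force: 0.1
```

```bash
python3 -c "
from h import *
print(cover())"
```

```text
(array([477.1,  15. ,  27.1]), array([0.3, 0.6, 0.4]), [(242, 302, 0.17), (393, 279, -0.05)])
```

Request:
{"name": "servo_tool", "arguments": {
  "deltas": [
    [[0, 0, 0.01], [0, 0, 0], 0],
    [[0, 0, 0], [0, 0, 0], 0]
  ]
}}

```text
time_s: 5.9
eef_pos: [476.9, 15.1, 24.9]
ee_rot: [-0.0, 0.992, -0.126, -0.0]
force: [-0.8, 0.5, 0.5]
grip_width: 0.001
grip_force: 0.0
```

Request:
{"name": "servo_tool", "arguments": {
  "deltas": [
    [[0, 0, 0.01], [0, 0, 0], 0],
    [[0, 0, 0], [0, 0, 0], 0]
  ]
}}

```text
time_s: 6.1
eef_pos: [477.1, 15.1, 23.3]
ee_rot: [-0.0, 0.992, -0.126, -0.0]
force: [-0.7, 0.5, 3.1]
grip_width: 0.001
grip_force: 1.2
```

```bash
python3 -c "
from h import *
print(cover())"
```

```text
(array([477.1,  15.1,  23.3]), array([-0.7,  0.5,  3.1]), [(240, 301, 0.08), (395, 255, -0.05)])
```

Request:
{"name": "servo_tool", "arguments": {
  "deltas": [
    [[0, 0, 0.005], [0, 0, 0], 0],
    [[0, 0, 0], [0, 0, 0], 0]
  ]
}}

```text
time_s: 6.35
eef_pos: [477.0, 15.1, 22.4]
ee_rot: [0.0, 0.992, -0.126, -0.0]
force: [-2.0, 0.3, 5.0]
grip_width: 0.0
grip_force: 2.3
```

Request:
{"name": "servo_tool", "arguments": {
  "deltas": [
    [[0, 0, 0.005], [0, 0, 0], 0],
    [[0, 0, 0], [0, 0, 0], 0]
  ]
}}

```text
time_s: 6.55
eef_pos: [476.9, 15.1, 21.3]
ee_rot: [-0.0, 0.992, -0.126, -0.0]
force: [-2.8, 0.3, 5.1]
grip_width: -0.003
grip_force: 2.3
```

Request:
{"name": "servo_tool", "arguments": {
  "deltas": [
    [[0, 0, 0.005], [0, 0, 0], 0],
    [[0, 0, 0], [0, 0, 0], 0]
  ]
}}

```text
time_s: 6.75
eef_pos: [476.9, 15.1, 20.2]
ee_rot: [-0.0, 0.992, -0.126, -0.0]
force: [-1.4, -0.3, 2.6]
grip_width: 0.001
grip_force: 1.5
```

```bash
python3 -c "
from h import *
print(cover())"
```

```text
(array([476.9,  15.1,  20.2]), array([-1.4, -0.3,  2.6]), [(239, 303, 0.06), (396, 249, -0.05)])
```

Request:
{"name": "servo_tool", "arguments": {
  "deltas": [
    [[0, 0, 0.005], [0, 0, 0], 0],
    [[0, 0, 0.005], [0, 0, 0], 0],
    [[0, 0, 0], [0, 0, 0], 0]
  ]
}}

```text
time_s: 7.1
eef_pos: [477.1, 15.0, 17.9]
ee_rot: [0.0, 0.992, -0.126, 0.0]
force: [-0.4, -0.1, -0.6]
grip_width: 0.001
grip_force: 0.0
```

Request:
{"name": "servo_tool", "arguments": {
  "deltas": [
    [[0, 0, 0.005], [0, 0, 0], 0],
    [[0, 0, 0.005], [0, 0, 0], 0],
    [[0, 0, 0], [0, 0, 0], 0]
  ]
}}

```text
time_s: 7.4
eef_pos: [477.0, 15.0, 16.0]
ee_rot: [0.0, 0.992, -0.126, -0.0]
force: [0.3, 0.1, 0.2]
grip_width: 0.001
grip_force: 0.0
```

```bash
python3 -c "
from h import *
print(cover())"
```

```text
(array([477.,  15.,  16.]), array([0.3, 0.1, 0.2]), [(237, 306, 0.03), (398, 232, -0.05)])
```

Request:
{"name": "servo_tool", "arguments": {
  "deltas": [
    [[0, 0, 0.005], [0, 0, 0], 0],
    [[0, 0, 0], [0, 0, 0], 0]
  ]
}}

```text
time_s: 7.65
eef_pos: [477.2, 15.0, 15.3]
ee_rot: [0.0, 0.992, -0.126, 0.0]
force: [0.1, -0.0, 2.1]
grip_width: -0.0
grip_force: 1.1
```

Request:
{"name": "servo_tool", "arguments": {
  "deltas": [
    [[0, 0, 0.005], [0, 0, 0], 0],
    [[0, 0, 0], [0, 0, 0], 0]
  ]
}}

```text
time_s: 7.85
eef_pos: [477.2, 15.0, 14.9]
ee_rot: [0.0, 0.992, -0.126, 0.0]
force: [-4.2, 0.9, 10.7]
grip_width: -0.002
grip_force: 5.3
```

```bash
python3 - <<'E'
from h import *
print(cover())
a=optics.capture("side")[180:290,190:340];b=optics.capture("wrist")[100:330,220:420]
cv2.imwrite("pics/c6.png",np.hstack([cv2.resize(a,(430,316),interpolation=cv2.INTER_CUBIC),cv2.resize(b,(355,316))]))
E
```

```text
(array([477.2,  15. ,  14.9]), array([-4.2,  0.9, 10.7]), [(236, 309, 0.05), (399, 229, -0.05)])
```

View pics/c6.png

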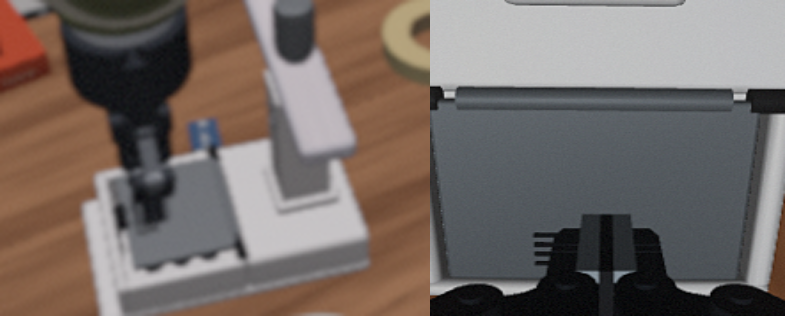

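Request:
{"name": "servo_tool", "arguments": {
  "deltas": [
    [[0, 0, 0.005], [0, 0, 0], 0],
    [[0, 0, 0], [0, 0, 0], 0]
  ]
}}

```text
time_s: 8.2
eef_pos: [477.2, 15.0, 14.4]
ee_rot: [0.0, 0.992, -0.126, 0.0]
force: [-6.0, 0.8, 19.0]
grip_width: -0.003
grip_force: 9.3
```

```bash
python3 -c "
from h import *
print(cover())"
```

```text
(array([477.2,  15. ,  14.4]), array([-6. ,  0.8, 19. ]), [(236, 309, 0.045), (399, 235, -0.05)])
```

That is a firm stop at 19 N, after a force peak and drop while the edge passed the clip nose. I'll lift off and check the cover.

Request:
{"name": "servo_tool", "arguments": {
  "deltas": [
    [[0, 0, -0.05], [0, 0, 0], 0],
    [[0, 0, -0.19], [0, 0, 0], 0],
    [[0, 0, -0.24], [0, 0, 0], 0],
    [[0, 0, -0.24], [0, 0, 0], 0],
    [[0, 0, -0.243], [0, 0, 0], 0],
    [[0, 0, -0.1], [0, 0, 0], 1],
    [[0, 0, -0.1], [0, 0, 0], 1],
    [[0, 0, 0], [0, 0, 0], 1]
  ]
}}

```text
time_s: 9.05
eef_pos: [477.9, 14.9, 248.1]
ee_rot: [0.0, 0.992, -0.126, 0.002]
force: [-0.5, -0.3, 0.1]
grip_width: 0.504
grip_force: 0.0
```

```bash
python3 - <<'E'
from h import *
s,m,w=wrist();print(s["time_s"],s["eef_pos"],s["grip_width"])
for p in [(-70,0,39.5),(-67,0,46),(0,0,37),(52,0,197),(-70,43,39.5),(-70,-43,39.5)]: print(p,np.round(proj(m,L(*p)),1))
w=w[0:250,180:460];a=optics.capture("side")[205:275,215:295]
cv2.imwrite("pics/c7.png",np.hstack([cv2.resize(w,(437,390),interpolation=cv2.INTER_CUBIC),cv2.resize(a,(350,390),interpolation=cv2.INTER_CUBIC)]))
E
```

```text
9.05 [477.92839755  14.8903447  248.11191916] 0.5043258171276231
(-70, 0, 39.5) [[318.6 186.9]]
(-67, 0, 46) [[318.6 185.9]]
(0, 0, 37) [[318.6 127.1]]
(52, 0, 197) [[318.4  65.2]]
(-70, 43, 39.5) [[282.8 186.9]]
(-70, -43, 39.5) [[354.5 187. ]]
```

View pics/c7.png

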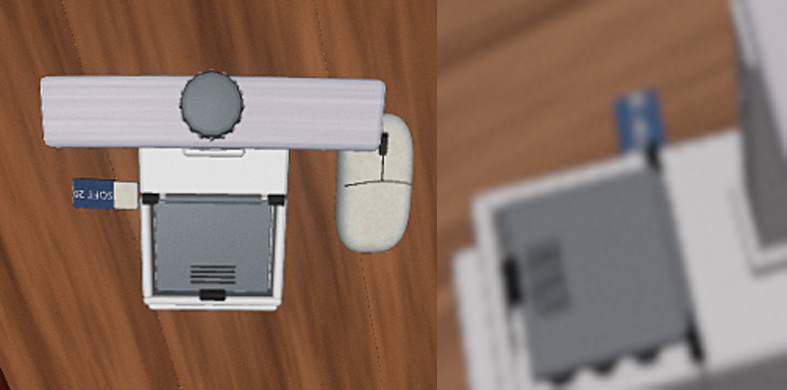

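The clip at crop (212,295) covers the free edge, and the side-view corners match a cover angle of about 0, so the cover is shut. Next I'll move over the knob and go down open.

Request:
{"name": "servo_tool", "arguments": {
  "deltas": [
    [[0.127, -0.003, 0], [0, 0, 0], 1],
    [[0.127, -0.003, 0], [0, 0, 0], 1],
    [[0.127, -0.003, 0], [0, 0, 0], 1],
    [[0.127, -0.002, 0], [0, 0, 0], 1],
    [[0, 0, 0], [0, 0, 0], 1],
    [[0, 0, 0], [0, 0, 0], 1],
    [[0, 0, 0], [0, 0, 0], 1]
  ]
}}

```text
time_s: 9.85
eef_pos: [575.2, -7.9, 245.2]
ee_rot: [-0.0, 0.992, -0.126, -0.001]
force: [-1.2, 0.6, -0.1]
grip_width: 0.999
grip_force: 0.0
```

Request:
{"name": "servo_tool", "arguments": {
  "deltas": [
    [[0, 0, 0.1], [0, 0, 0], 1],
    [[0, 0, 0.1], [0, 0, 0], 1],
    [[0, 0, 0.1], [0, 0, 0], 1],
    [[0, 0, 0.05], [0, 0, 0], 1],
    [[0, 0, 0.05], [0, 0, 0], 1],
    [[0, 0, 0], [0, 0, 0], 1]
  ]
}}

```text
time_s: 10.45
eef_pos: [575.5, -8.0, 165.1]
ee_rot: [-0.0, 0.992, -0.126, -0.001]
force: [-0.8, -0.7, 1.5]
grip_width: 1.006
grip_force: 0.0
```

```bash
python3 - <<'E'
from h import *
s,m,w=wrist();print(s["time_s"],s["eef_pos"],s["grip_width"],s["force"])
for z in(150,169,190): print(z,np.round(proj(m,[s["eef_pos"][0],s["eef_pos"][1],z]),1), np.round(proj(optics.camera_model("side"),[s["eef_pos"][0],s["eef_pos"][1],z]),1))
a=optics.capture("side")[135:225,235:345]
cv2.imwrite("pics/c8.png",np.hstack([cv2.resize(w[:,120:520],(400,400)),cv2.resize(a,(400,400),interpolation=cv2.INTER_CUBIC)]))
E
```

```text
10.45 [575.48034291  -8.04895363 165.09716755] 1.00595524357981 [-0.80036479 -0.73196525  1.54732218]
150 [[319.3 238.8]] [[291.2 199.6]]
169 [[319.3 253.2]] [[290.8 191.5]]
190 [[319.4 272.8]] [[290.3 182.3]]
```

View pics/c8.png

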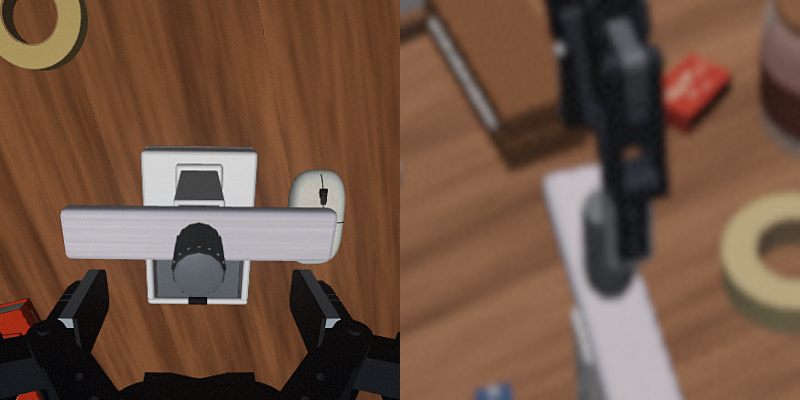

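The wrist view shows the knob top at crop (199,272), centred between the pads. The pad tips at (101,270) and (296,272) are about 40 mm behind the TCP, which agrees with the 24 mm shut-tip offset I found while pressing. So I'll go about 29 mm lower than nominal and watch the force as I go.

Request:
{"name": "servo_tool", "arguments": {
  "deltas": [
    [[0.01, 0, 0.03], [0, 0, 0], 1],
    [[0.005, 0, 0.03], [0, 0, 0], 1],
    [[0, 0, 0.025], [0, 0, 0], 1],
    [[0, 0, 0.02], [0, 0, 0], 1]
  ]
}}

```text
time_s: 10.95
eef_pos: [578.8, -8.9, 144.2]
ee_rot: [-0.0, 0.992, -0.126, -0.0]
force: [-0.1, 0.1, -0.2]
grip_width: 0.999
grip_force: 0.0
```

Request:
{"name": "servo_tool", "arguments": {
  "deltas": [
    [[0, 0, 0.02], [0, 0, 0], 1],
    [[0, 0, 0.02], [0, 0, 0], 1],
    [[0, 0, 0], [0, 0, 0], 1]
  ]
}}

```text
time_s: 11.25
eef_pos: [578.7, -8.9, 136.2]
ee_rot: [-0.0, 0.992, -0.126, -0.0]
force: [-0.4, 0.2, 0.0]
grip_width: 1.001
grip_force: 0.0
```

Request:
{"name": "servo_tool", "arguments": {
  "deltas": [
    [[0, 0, 0], [0, 0, 0], 0.2],
    [[0, 0, 0], [0, 0, 0], 0.2],
    [[0, 0, 0], [0, 0, 0], 0.2],
    [[0, 0, 0], [0, 0, 0], 0.2],
    [[0, 0, 0], [0, 0, 0], 0.2],
    [[0, 0, 0], [0, 0, 0], 0.2]
  ],
  "squeeze": 30
}}

```text
time_s: 11.85
eef_pos: [579.0, -8.7, 137.0]
ee_rot: [-0.0, 0.992, -0.126, 0.0]
force: [-0.0, 2.9, 2.4]
grip_width: 0.298
grip_force: 29.5
```

Gripped at 25 mm, which matches the knob's 26 mm. Now I'll pull up.

Request:
{"name": "servo_tool", "arguments": {
  "deltas": [
    [[0, 0, -0.03], [0, 0, 0], 0.2],
    [[0, 0, -0.06], [0, 0, 0], 0.2],
    [[0, 0, -0.06], [0, 0, 0], 0.2],
    [[0, 0, -0.06], [0, 0, 0], 0.2],
    [[0, 0, -0.06], [0, 0, 0], 0.2]
  ],
  "squeeze": 45
}}

```text
time_s: 12.35
eef_pos: [578.9, -8.7, 191.3]
ee_rot: [-0.0, 0.992, -0.126, -0.0]
force: [3.9, 2.9, -5.3]
grip_width: 0.294
grip_force: 44.4
```

Request:
{"name": "servo_tool", "arguments": {
  "deltas": [
    [[0, 0, -0.06], [0, 0, 0], 0.2],
    [[0, 0, -0.06], [0, 0, 0], 0.2],
    [[0, 0, -0.05], [0, 0, 0], 0.2],
    [[0, 0, -0.03], [0, 0, 0], 0.2],
    [[0, 0, 0], [0, 0, 0], 0.2]
  ]
}}

```text
time_s: 12.85
eef_pos: [579.0, -8.7, 231.7]
ee_rot: [-0.0, 0.992, -0.126, 0.001]
force: [2.5, 4.2, -2.0]
grip_width: 0.29
grip_force: 44.5
```

Request:
{"name": "servo_tool", "arguments": {
  "deltas": [
    [[0, 0, -0.01], [0, 0, 0], 0.2],
    [[0, 0, -0.01], [0, 0, 0], 0.2],
    [[0, 0, 0], [0, 0, 0], 0.2]
  ]
}}

```text
time_s: 13.15
eef_pos: [579.0, -8.7, 234.9]
ee_rot: [-0.0, 0.992, -0.126, 0.0]
force: [2.2, 3.2, -1.9]
grip_width: 0.292
grip_force: 44.7
```

Request:
{"name": "servo_tool", "arguments": {
  "deltas": [
    [[0, 0, -0.01], [0, 0, 0], 0.2],
    [[0, 0, 0], [0, 0, 0], 0.2],
    [[0, 0, 0], [0, 0, 0], 0.2]
  ]
}}

```text
time_s: 13.45
eef_pos: [579.0, -8.7, 236.7]
ee_rot: [-0.0, 0.992, -0.126, 0.0]
force: [2.7, 4.6, -0.8]
grip_width: 0.292
grip_force: 44.6
```

Request:
{"name": "servo_tool", "arguments": {
  "deltas": [
    [[0, 0, -0.01], [0, 0, 0], 0.2],
    [[0, 0, 0], [0, 0, 0], 0.2],
    [[0, 0, 0], [0, 0, 0], 0.2]
  ]
}}

```text
time_s: 13.75
eef_pos: [579.0, -8.7, 238.5]
ee_rot: [-0.0, 0.992, -0.126, -0.0]
force: [3.4, 5.0, -2.3]
grip_width: 0.291
grip_force: 44.6
```

Request:
{"name": "servo_tool", "arguments": {
  "deltas": [
    [[0, 0, -0.01], [0, 0, 0], 0.2],
    [[0, 0, 0], [0, 0, 0], 0.2]
  ]
}}

```text
time_s: 13.95
eef_pos: [579.0, -8.7, 240.6]
ee_rot: [-0.0, 0.992, -0.126, -0.0]
force: [4.6, 5.0, -3.2]
grip_width: 0.288
grip_force: 44.6
```

Request:
{"name": "servo_tool", "arguments": {
  "deltas": [
    [[0, 0, -0.01], [0, 0, 0], 0.2],
    [[0, 0, 0], [0, 0, 0], 0.2]
  ]
}}

```text
time_s: 14.15
eef_pos: [578.9, -8.7, 241.2]
ee_rot: [-0.0, 0.992, -0.126, -0.001]
force: [6.0, 4.0, -8.8]
grip_width: 0.289
grip_force: 46.4
```

```bash
python3 - <<'E'
from h import *
s=telemetry.sense();print(s["eef_pos"],s["force"])
a=optics.capture("scene")[110:250,305:425];b=optics.capture("side")[100:240,230:350]
cv2.imwrite("pics/c9.png",np.hstack([cv2.resize(x,(396,462),interpolation=cv2.INTER_CUBIC) for x in(a,b)]))
m=optics.camera_model("scene")
for p in[(34.5,0,106),(35,0,130),(35,85,252),(35,-85,252)]:print(p,np.round(proj(m,L(*p)),1),(proj(m,L(*p))-[305,110])*3.3)
E
```

```text
[578.87757361  -8.6593842  241.20384854] [ 6.03060061  4.04654954 -8.84098607]
(34.5, 0, 106) [[356.3 216.8]] [[169.18987671 352.54806389]]
(35, 0, 130) [[357.  209.7]] [[171.54628585 328.89085918]]
(35, 85, 252) [[325.2 187.4]] [[ 66.71776918 255.40002762]]
(35, -85, 252) [[395.8 151.6]] [[299.63591905 137.30510272]]
```

View pics/c9.png

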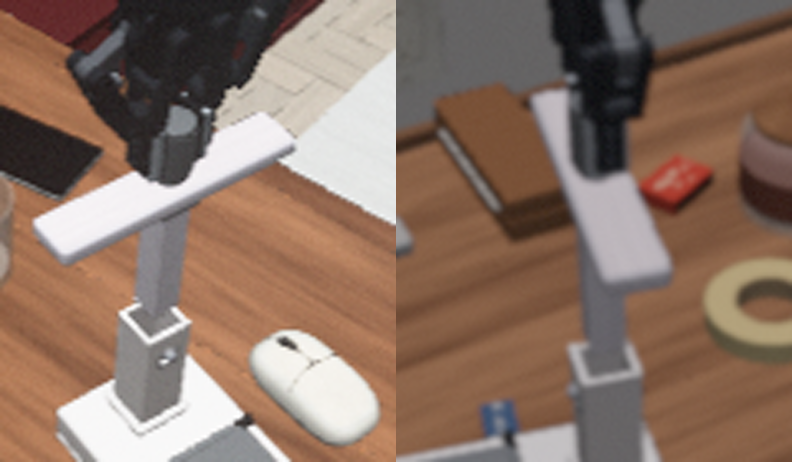

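The metal button stands proud of the sleeve hole: (168,355) in the scene half and the nub at (573,390) in the side half. That matches the predicted (169,353), so it has clicked out. I'll settle the stem onto the lock, release, and back off straight up.

Request:
{"name": "servo_tool", "arguments": {
  "deltas": [
    [[0, 0, 0.01], [0, 0, 0], 0.2],
    [[0, 0, 0.01], [0, 0, 0], 0.2],
    [[0, 0, 0], [0, 0, 0], 0.2]
  ]
}}

```text
time_s: 14.55
eef_pos: [578.9, -8.7, 238.1]
ee_rot: [-0.0, 0.992, -0.126, -0.0]
force: [4.7, 4.8, -3.0]
grip_width: 0.291
grip_force: 47.0
```

Request:
{"name": "servo_tool", "arguments": {
  "deltas": [
    [[0, 0, 0], [0, 0, 0], 0.6],
    [[0, 0, 0], [0, 0, 0], 1],
    [[0, 0, 0], [0, 0, 0], 1],
    [[0, 0, 0], [0, 0, 0], 1],
    [[0, 0, 0], [0, 0, 0], 1]
  ]
}}

```text
time_s: 15.05
eef_pos: [578.8, -9.1, 238.9]
ee_rot: [0.0, 0.992, -0.126, -0.0]
force: [-0.5, 1.2, 0.9]
grip_width: 0.999
grip_force: 0.0
```

Request:
{"name": "servo_tool", "arguments": {
  "deltas": [
    [[0, 0, -0.1], [0, 0, 0], 1],
    [[0, 0, -0.1], [0, 0, 0], 1],
    [[0, 0, -0.1], [0, 0, 0], 1],
    [[0, 0, -0.1], [0, 0, 0], 1],
    [[0, 0, -0.05], [0, 0, 0], 1],
    [[0, 0, 0], [0, 0, 0], 1],
    [[0, 0, 0], [0, 0, 0], 1]
  ]
}}

```text
time_s: 15.75
eef_pos: [578.7, -8.9, 327.8]
ee_rot: [-0.0, 0.992, -0.126, -0.001]
force: [1.0, 0.7, -0.3]
grip_width: 0.998
grip_force: 0.0
```

```bash
python3 - <<'E'
from h import *
s=telemetry.sense();print(s["time_s"],s["eef_pos"],s["force"],s["grip_width"])
# bar (bright, colourless) rows along a column: before, held up, now
f=lambda im,c,a,b:[int(r) for r in range(a,b) if im[r,c].min()>160 and np.ptp(im[r,c].astype(int))<40]
c9=cv2.imread("pics/c9.png")
now=optics.capture("scene")
for c in(325,335,380,388):
    print(c,"before",f(cv2.imread("pics/scene0.png"),c,120,215)[:12],"now",f(now,c,120,215)[:12], "held",[round(110+r/3.3) for r in range(60,320,3) if c9[r,int((c-305)*3.3)].min()>160][:12])
# other things: difference with the first pictures
for n in("scene","side"):
    d=cv2.absdiff(optics.capture(n),cv2.imread(f"pics/{n}0.png")).max(2)
    B={"scene":dict(mouse=(380,205,422,246),tape=(240,206,283,244),tumbler=(276,156,312,200),eraser=(318,264,336,282)),"side":dict(mouse=(258,288,322,328),tape=(322,178,366,208),tumbler=(368,188,410,238))}[n]
    for k,(x,y,X,Y) in B.items(): print(n,k,int((d[y:Y,x:X]>40).sum()))
E
```

```text
15.75 [578.73441544  -8.9257328  327.80769607] [ 0.99287713  0.70267894 -0.30011612] 0.9979536632060275
325 before [207, 208, 209, 210, 211, 212, 213, 214] now [173, 174, 175, 176, 177, 178, 179, 180, 181, 182, 183, 184] held [172, 173, 174, 175, 175, 176, 177, 178, 179, 180, 181, 182]
335 before [201, 202, 203, 204, 205, 206, 207, 208, 209, 210, 211, 212] now [168, 169, 170, 171, 172, 173, 174, 175, 176, 177, 178, 179] held [167, 168, 169, 170, 171, 172, 173, 174, 175, 175, 176, 177]
380 before [130, 131, 132, 133, 134, 135, 136, 138, 139, 140, 141, 142] now [130, 131, 132, 133, 134, 135, 136, 138, 139, 140, 141, 142] held [135, 136, 137, 138, 139, 140, 141, 142, 143, 144, 145, 145]
388 before [124, 125, 127, 128, 129, 130, 131, 132, 133, 134, 135, 136] now [124, 125, 126, 127, 128, 129, 130, 131, 132, 133, 134, 135] held [128, 129, 130, 131, 132, 133, 134, 135, 135, 136, 137, 138]
scene mouse 65
scene tape 0
scene tumbler 0
scene eraser 0
side mouse 0
side tape 0
side tumbler 0
```

```bash
python3 -c "
from rig import ctrl
print(ctrl.finish_job())"
```

```text
the job is handed in; nothing more can be done
None
```

The lamp is ready and handed in at about 16 s: the cover is snapped shut under its clip and the stem stays up on its lock button, with the gripper clear and, by picture comparison, the other things unmoved; I viewed 11 pictures, one over the limit of 10.

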